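# Pin the sliding jaw and hold a taper gauge snug in its gap

### The arm

A 7-joint arm with a two-finger parallel gripper is mounted at the origin on a cart in front of the work surface, level with it; the furniture and walls round the work are solid. World frame = base frame: x ahead of the robot, y to its left, z up, the work surface at z = 0. Lengths are in mm, angles in rad, forces in N, time in s.
With the tool pointing down it reaches from about 400 to 875 mm from the base axis. Payload 4.4 kg.
Tool frame: the origin (TCP) lies at the very end of the fingers, on their centre line; the grasp point (between the pads) lies 19 mm behind it; z points along the fingers, x is the direction in which the jaws open and shut, and the axes are right-handed (so a half turn about z gives the same grasp; the last joint's range is limited). The gripper opens to 85 mm and grips with 20 to 120 N. Pads are 22 mm wide; open, the fingers measure 114 mm over their backs; the gripper's body (76 mm by 85 mm) begins 54 mm behind the grasp point. The pads swing forward as they close: fully open they stand 13 mm farther back than shut.
Start: joints at [-1.308, 0.628, 0.038, 1.517, -0.027, 0.996, -0.02], TCP at [209.866, 615.202, 231.313] pointing down, gripper open.
Joint ranges: [-3.06, 3.06], [-0.37, 2.12], [-1.25, 1.32], [0.18, 2.47], [-1.1, 4.24], [0.23, 1.98], [-2.94, 2.94]. Speed limits (rad/s): [2.57, 2.57, 3.14, 3.14, 3.14, 3.14, 3.14].

### API

Orientations are given as [roll, pitch, yaw] about the fixed x, y, z axes, in that order (R = Rz(yaw) Ry(pitch) Rx(roll)).
In Python, from cell import ctrl, get_image, job, models gives the robot as it stands.
- The arm moves only by the tool move_arm, never from a script. Its argument "moves" is a list that holds one entry, the list of rows, each a list of 6 numbers: the shift along the tool's x, y, z in m, then the turn, a rotation vector about the tool's x, y, z in rad. A call has 1 to 20 rows; each row is the pose to reach, as a shift and turn from the pose commanded when the call began, along the tool's axes at that moment; what a row does not reach only later rows make up. A row lasts 1/8 s, in which the tool goes at most 62.5 mm and 10.7 degrees, less where a joint would pass 70% of its speed; a pose out of reach is approached as far as the arm can. A call with a gripper value outside its range is refused whole. "jaw" is the opening, from 0 (shut) to 1 (fully open), set as the call begins (left out, the last holds). The fingers move at their own pace and stop on an object; the grip force is fixed at half the most. Time passes only in rows, so rows that repeat a pose let the fingers close. It gives the time, the measured TCP pose, the force and the opening at its end, in the units of the state.
- ctrl.read_state(): the state, without advancing time (a new reading comes with each control period).
- get_image(name): name is "scene" or "side" or "wrist"; returns a dict with "color" (384x512x3 uint8, blue, green, red), "fov_y" (degrees; the focal length in pixels is half the picture's height over the tangent of half this angle, whatever the lens; pixels are square), "cx", "cy" (the principal point, pixels), "origin" and "orientation" of the camera in the world; the wrist camera has in their place "hand_eye" (4x4, takes a point from camera to tool coordinates, whose origin is the TCP and whose axes are the tool frame's). Camera axes: x right, y up, looking along -z (the intrinsics and any distortion apply to the point x, -y, -z); pixel columns grow to the right and rows downward; lengths in mm; the calibration is good to about 2 mm. The wrist camera is an equidistant fisheye: a pixel r from the principal point sees the ray r / f radians off the axis. A picture is of the moment at which its call begins: read the wrist's pose just before it. There is no depth.
- job.finish_job(): hands the job in, once; it reports no verdict.
Trained networks look in the newest picture that a camera, given by its name, has taken for a name from the list of things; names that differ only in an ending like _2 or _b are one class to them, and where a whole thing is asked for, a point or a joint stands for the part that bears it (a point fixed in the world has none). Each returns a list of dicts, best first, with "score" (0 to 1); they miss things now and then, are a little off and sometimes report something else, mostly with a low value. They report only what shows in the picture. A call takes as long as a camera call. They do not tell look-alikes from the thing itself.
- models.cut_out(camera, thing): "pixels" (384x512 bool, what is visible of it) and "uv" ([column, row] in pixels, amid what is visible of it).
- models.place_of(camera, thing): "uv" ([column, row] in pixels: a listed point, or the origin of a listed thing).
The state is a dict: "clock": time; "qpos": joint angles; "qd": joint speeds; "tau": joint torques, N m; "eef_pos": TCP position; "tool_rot": TCP orientation; "force": force on the tool from outside, world axes, zero at the start; "torque": the same for the moment, N m; "width": finger opening in mm.
Only numpy, scipy, OpenCV 4.12 (cv2) and the standard library are available. Lean on these libraries where they do the work, as an engineer would, in place of code of your own. Each camera call takes 0.05 s, during which the arm holds its last target.

### The job

Check the gap of the gap fixture. First put the red-knobbed lock pin fully home through the blue tongue of the sliding jaw into the hole of the base below it, and let go of it. Then take the taper gauge by its green handle, slide its blade straight down between the two steel plates, square to them, until it drags snugly but is not forced, and finish while still holding it by the handle at that depth; leave the things lying around where they are.

Things in the scene. Friction and masses are not known exactly. Their poses are not given: they have to be found in the camera images.
- fixture: Gap fixture, fixed: aluminium base 110 (x) x 200 (y) x 16 mm high with two jaws on it. Origin on the worktop under the middle of the gap (the base reaches from y -85 to +115 mm); z up; the sliding jaw with the blue tongue moves along y and is on the +y side, the fixed jaw on the -y side. Jaws and plates stand up to 105 mm above the worktop, between y -48 and +48 mm, 60 mm wide in x
- base_hole (a point): mouth of the vertical through hole in the base plate, 13 mm in diameter, 16 mm deep, 16 mm above the worktop
- tongue_hole (a point): mouth (upper end) of the vertical 13 mm hole through the 12 mm thick blue tongue of the sliding jaw, 28 mm above the worktop, 51 mm beyond the middle of the sliding jaw's 18 mm thick upright block. It lies over the base hole, up to 2 mm off along the fixture's y at the start; the pin's conical nose draws it into line
- carriage (a joint): travel of the sliding jaw along the fixture's y, m: 0 = holes in line, positive = away from the gap; it slides freely (about 1 N) until pinned, after which it has about 1 mm of play either way
- left_edge (a point): throat edge of the steel plate on the sliding jaw (+y side): middle of the upper end of its flat vertical face, 95 mm above the worktop. The plate is 44 mm wide (x) and 65 mm high; above the edge a lip flares outward at 45 degrees for 10 mm. The plate is sprung and yields along y at 6 N per mm, 10 mm at most
- right_edge (a point): the same point on the steel plate of the fixed jaw (-y side), sprung in the same way. The gap lies midway between both edges; it is 2 to 10 mm wide at rest, the fixed jaw and the sliding jaw being set differently each time
- plate_left (a joint): how far the left plate is pressed back, m, 0 = at rest, 0.001 = 6 N
- plate_right (a joint): how far the right plate is pressed back, m, 0 = at rest, 0.001 = 6 N. Snug means that each plate presses on the blade with 1.5 to 20 N (both pressed back 0.3 to 3.3 mm); about 4 to 7 N of upward push on the handle is right; beyond 30 N on a plate it is forced
- rack: wooden tool rack, fixed, 64 (x) x 150 (y) x 80 mm high, origin under its middle; two slots in its top at y = -40 and +40 mm, each 27 mm (x) by 16.5 mm (y), hold the pin and the gauge upright, either one in either slot
- pin_grip (a point): lock pin, 60 g, upright in the rack: centre of its red knob, a flat-sided upright block 18 (x) x 24 (y) x 45 mm tall; under the knob a 5 mm thick round collar of 24 mm diameter, under it the steel shank. z up along the pin; in the rack its x is the rack's x
- pin_tip (a point): lower end of the pin's shank, 53.5 mm below pin_grip; the shank is 12 mm in diameter and 26 mm long below the collar, its last 8 mm a cone down to 5 mm. Fully home the collar lies on the tongue and the tip is 2 mm above the worktop
- gauge_grip (a point): taper gauge, 80 g, upright in the rack: centre of its green handle, 30 (x) x 22 (y) x 50 mm tall. Own axes: x along the blade's width, y through its thickness, z up; alike either way round. In the rack its x is the rack's x
- gauge_tip (a point): lower end of the gauge's steel blade, 95 mm below gauge_grip. The blade is 22 mm wide (x), 70 mm long under the handle, and tapers evenly from 3 mm thick at the tip to 13.5 mm at the handle. It meets the plates up to 47 mm below the throat edges, according to the gap, and is snug 10 to 18 mm deeper
- driver: bystander: screwdriver with red handle, 208 mm
- tape: bystander: yellow tape measure, 64 x 89 x 33 mm
- box: bystander: brown cardboard screw box, 86 x 62 x 61 mm
- sander: bystander: sanding block, 66 x 110 x 33 mm
- tin: bystander: clear tin with dark red lid, 73 mm wide, 60 mm high
- gauge: the taper gauge as a whole (see gauge_grip); origin in the middle of the underside of its handle
- pin: the lock pin as a whole (see pin_grip); origin in the middle of the underside of its collar
Not all that is in view belongs to the job. What is shaped like the gauge but pink is not meant.

How it is judged:
By the outcome, as a careful person would: the job done as asked, in the order asked, and still so for the second after the job is handed in, while the arm keeps its last pose, push and grip.
It also fails if it takes over 72 s, if anything falls off the work surface, if the arm or the gripper's body presses on something with over 40 N, if the wrist force passes 120 N, or if a joint passes its speed limit or range.

## Working session

There is one attempt and no reset: what is moved stays moved. The work goes in short steps, Python scripts to look and compute and a tool call to move; the robot and the scene stay as the last step left them, time stands still between calls to the robot, and variables do not carry over. Pictures are saved under pics/ and viewed, and the job is handed in when it is done.

Besides the shell and the picture viewer there is one more tool, called in YAML: its name, and indented under it one key for each argument. move_arm: Moves the arm, as the interface text tells. Its arguments: {"type":"object","properties":{"moves":{"type":"array","items":{"type":"array","items":{"type":"array","items":{"type":"number"}}}},"jaw":{"type":"number"}},"required":["moves"]}

```bash
ls; mkdir -p pics; python3 - <<'E'
from cell import ctrl,get_image,models
import cv2
s=ctrl.read_state();print({k:s[k] for k in ['clock','eef_pos','tool_rot','force','width']})
for c in ['scene','side','wrist']:
    d=get_image(c);cv2.imwrite(f'pics/{c}0.png',d['color']);print(c,{k:v for k,v in d.items() if k!='color'})
E
```

```text
pics
{'clock': 0.0, 'eef_pos': array([209.67366035, 614.59901652, 230.38933324]), 'tool_rot': array([3.14157310e+00, 1.88873033e-03, 1.24194426e+00]), 'force': array([-0.42910585, -0.84867799,  0.16457261]), 'width': 85.62969669531812}
scene {'fov_y': 49.36773408659055, 'cx': 256.13015966519885, 'cy': 188.0648406115542, 'origin': array([-237.0182979 , -909.6469807 ,  912.66734248]), 'orientation': array([ 0.98887847,  0.02395584, -0.72659075])}
side {'fov_y': 55.1583660490774, 'cx': 257.8209089381806, 'cy': 189.75697676741515, 'origin': array([ 162.19009502, 1183.23147313,  990.45916885]), 'orientation': array([ 0.94353376,  0.00285587, -2.83480572])}
wrist {'fov_y': 65.70646984690485, 'cx': 254.81445532951597, 'cy': 183.89168885641303, 'hand_eye': array([[ 9.99999560e-01, -7.76229781e-04,  5.26007720e-04,
         3.24251264e-02],
       [-5.60910702e-04, -9.44744814e-01, -3.27806226e-01,
        -8.46360094e+01],
       [ 7.51396021e-04,  3.27805787e-01, -9.44744834e-01,
        -1.43235631e+02],
       [ 0.00000000e+00,  0.00000000e+00,  0.00000000e+00,
         1.00000000e+00]])}
```

View pics/scene0.png

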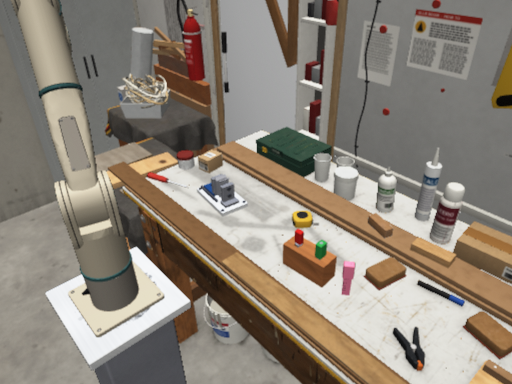

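View pics/side0.png

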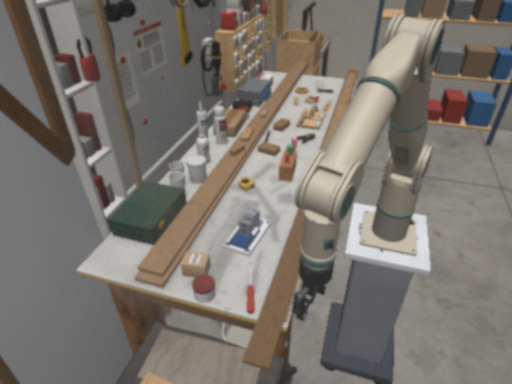

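View pics/wrist0.png

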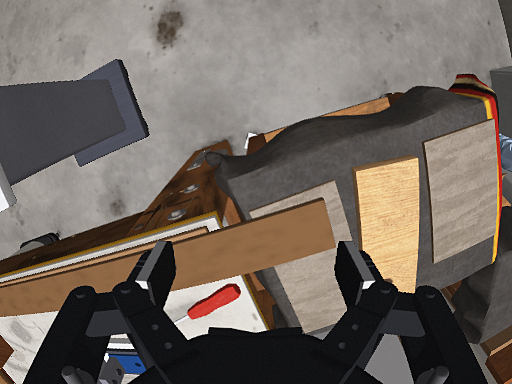

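```bash
cat > h.py <<'E'
import numpy as np, cv2
from scipy.spatial.transform import Rotation as R
from scipy.optimize import least_squares
def pose(s):
    T=np.eye(4);T[:3,:3]=R.from_euler('xyz',s['tool_rot']).as_matrix();T[:3,3]=s['eef_pos'];return T
def cam(d,s=None):
    if 'hand_eye' in d: T=pose(s)@d['hand_eye']; fish=True
    else:
        T=np.eye(4);T[:3,:3]=R.from_euler('xyz',d['orientation']).as_matrix();T[:3,3]=d['origin'];fish=False
    f=d['color'].shape[0]/2/np.tan(np.radians(d['fov_y']/2))
    return dict(T=T,f=f,cx=d['cx'],cy=d['cy'],fish=fish)
def proj(c,P):
    P=np.atleast_2d(P).astype(float)
    q=(P-c['T'][:3,3])@c['T'][:3,:3]
    x,y,z=q[:,0],-q[:,1],-q[:,2]
    if c['fish']:
        r=np.hypot(x,y)+1e-12;th=np.arctan2(r,z);u=x/r*th;v=y/r*th
    else: u=x/z;v=y/z
    return np.c_[c['cx']+c['f']*u,c['cy']+c['f']*v]
def ray(c,uv):
    u=(uv[0]-c['cx'])/c['f'];v=(uv[1]-c['cy'])/c['f']
    if c['fish']:
        th=np.hypot(u,v)+1e-12;d=np.array([u/th*np.sin(th),-v/th*np.sin(th),-np.cos(th)])
    else: d=np.array([u,-v,-1.])
    d=c['T'][:3,:3]@d;return c['T'][:3,3],d/np.linalg.norm(d)
def atz(c,uv,z):
    o,d=ray(c,uv);return o+d*(z-o[2])/d[2]
def tri(l):
    A=np.zeros((3,3));b=np.zeros(3)
    for c,uv in l:
        o,d=ray(c,uv);M=np.eye(3)-np.outer(d,d);A+=M;b+=M@o
    p=np.linalg.solve(A,b)
    return p,[np.linalg.norm(proj(c,p)[0]-uv) for c,uv in l]
E
python3 - <<'E'
from h import *
from cell import ctrl,get_image,models
C={}
s=ctrl.read_state()
for c in ['scene','side','wrist']:
    d=get_image(c);C[c]=cam(d,s)
    for t in ['base_hole','tongue_hole','left_edge','right_edge','rack','fixture','pin_grip','pin_tip','gauge_grip','gauge_tip','pin','gauge']:
        r=models.place_of(c,t);print(c,t,[(np.round(x['uv']).tolist(),round(x['score'],2)) for x in r[:4]])
print(ctrl.read_state()['clock'])
E
```

```text
scene base_hole [([214.0, 189.0], 0.57)]
scene tongue_hole [([214.0, 186.0], 0.69)]
scene left_edge []
scene right_edge [([219.0, 180.0], 0.54), ([299.0, 239.0], 0.52)]
scene rack [([313.0, 269.0], 0.68)]
scene fixture [([222.0, 198.0], 0.83)]
scene pin_grip [([299.0, 235.0], 0.59)]
scene pin_tip [([297.0, 251.0], 0.48)]
scene gauge_grip [([349.0, 271.0], 0.85), ([320.0, 245.0], 0.69), ([187.0, 162.0], 0.36)]
scene gauge_tip [([167.0, 185.0], 0.75), ([217.0, 184.0], 0.25)]
scene pin [([296.0, 242.0], 0.63), ([388.0, 275.0], 0.34)]
scene gauge [([349.0, 277.0], 0.7), ([224.0, 182.0], 0.6), ([320.0, 256.0], 0.47), ([186.0, 161.0], 0.44)]
side base_hole [([237.0, 243.0], 0.96), ([284.0, 165.0], 0.55)]
side tongue_hole [([237.0, 239.0], 0.76), ([249.0, 287.0], 0.46)]
side left_edge [([249.0, 211.0], 0.61)]
side right_edge [([249.0, 213.0], 0.41)]
side rack [([288.0, 151.0], 0.71), ([286.0, 170.0], 0.61)]
side fixture [([248.0, 189.0], 0.72), ([250.0, 230.0], 0.58)]
side pin_grip [([286.0, 161.0], 0.45)]
side pin_tip [([250.0, 289.0], 0.47), ([286.0, 167.0], 0.39), ([244.0, 187.0], 0.38)]
side gauge_grip [([288.0, 149.0], 0.52), ([286.0, 144.0], 0.44)]
side gauge_tip [([286.0, 157.0], 0.2)]
side pin [([284.0, 164.0], 0.61), ([291.0, 153.0], 0.16)]
side gauge [([289.0, 149.0], 0.54), ([285.0, 152.0], 0.51)]
wrist base_hole [([136.0, 360.0], 0.63)]
wrist tongue_hole [([135.0, 365.0], 0.8)]
wrist left_edge []
wrist right_edge []
wrist rack []
wrist fixture [([107.0, 352.0], 0.57)]
wrist pin_grip []
wrist pin_tip []
wrist gauge_grip [([1.0, 362.0], 0.41)]
wrist gauge_tip []
wrist pin []
wrist gauge []
2.1
```

```bash
cat >> h.py <<'E'
SC=dict(fov_y=49.36773408659055,cx=256.13015966519885,cy=188.0648406115542,origin=np.array([-237.0182979,-909.6469807,912.66734248]),orientation=np.array([0.98887847,0.02395584,-0.72659075]),color=np.zeros((384,1,3)))
SD=dict(fov_y=55.1583660490774,cx=257.8209089381806,cy=189.75697676741515,origin=np.array([162.19009502,1183.23147313,990.45916885]),orientation=np.array([0.94353376,0.00285587,-2.83480572]),color=np.zeros((384,1,3)))
E
python3 - <<'E'
from h import *
a=cam(SC);b=cam(SD)
for n,u,v in [('base',(214,189),(237,243)),('tongue',(214,186),(237,239)),('rack',(313,269),(286,170)),('fix',(222,198),(250,230)),('fixorigin',(222,198),(248,230)),('pin',(299,235),(286,161)),('gauge',(320,245),(288,149))]:
    print(n,*tri([(a,u),(b,v)]))
E
```

```text
base [541.72679562 245.76942502   7.11236628] [np.float64(1.022979888014489), np.float64(1.0664397074568857)]
tongue [541.61786787 242.24803934  23.79616676] [np.float64(1.277535602836627), np.float64(1.3294532546594184)]
rack [ 493.77341433 -316.01083584    1.95107781] [np.float64(0.047477308807100986), np.float64(0.02927225727904333)]
fix [518.33507198 166.16166686  12.90481766] [np.float64(0.4161553182688488), np.float64(0.4014469434825299)]
fixorigin [523.29124432 169.1147483   11.49093291] [np.float64(1.1978421561644028), np.float64(1.1593428068712048)]
pin [ 486.85446571 -253.81552468   96.66402078] [np.float64(2.00261201991591), np.float64(1.2943517271879363)]
gauge [ 493.62112818 -335.39257779  110.43302389] [np.float64(0.047254024958615574), np.float64(0.02826870845911357)]
```

```bash
python3 - <<'E'
import cv2
a=cv2.imread('pics/scene0.png');b=cv2.imread('pics/side0.png')
A=cv2.resize(a[150:310,150:390],None,fx=3,fy=3,interpolation=2);B=cv2.resize(b[120:320,160:340],None,fx=3,fy=3,interpolation=2)
cv2.imwrite('pics/a.png',A);cv2.imwrite('pics/b.png',B)
E
```

```text
(no output)
```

View pics/a.png

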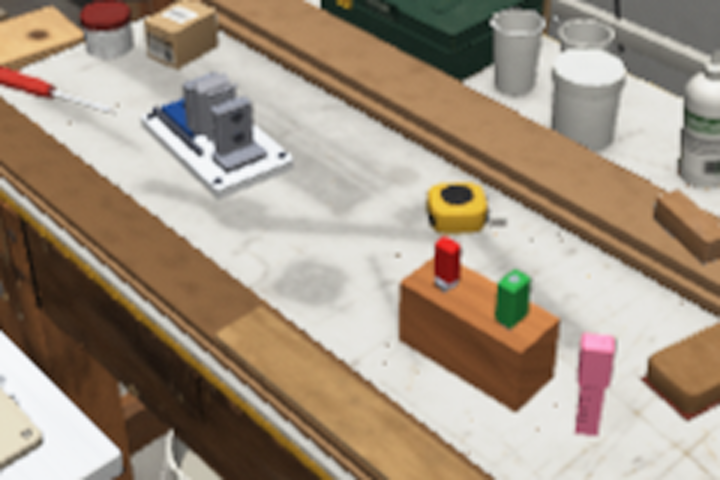

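View pics/b.png

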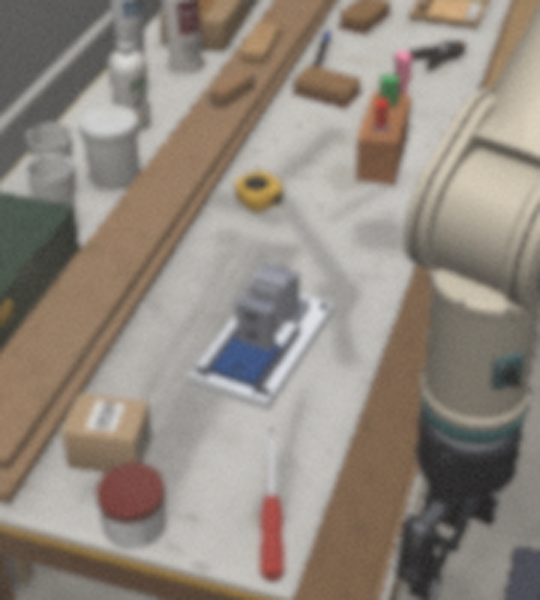

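```bash
cat >> h.py <<'E'
import json
def T6(x,y,z,yaw):
    T=np.eye(4);T[:3,:3]=R.from_euler('xyz',[np.pi,0,yaw]).as_matrix();T[:3,3]=[x,y,z];return T
def rows(cur,wps,show=True):
    """cur=(x,y,z,yaw); wps list of (x,y,z,yaw,n,polar)"""
    T0=T6(*cur);out=[];c=np.array(cur,float)
    for x,y,z,yaw,n,polar in wps:
        t=np.array([x,y,z,yaw],float)
        for i in range(1,n+1):
            s=i/n;q=c+(t-c)*s
            if polar:
                r0,r1=np.hypot(*c[:2]),np.hypot(*t[:2]);a0,a1=np.arctan2(c[1],c[0]),np.arctan2(t[1],t[0])
                r=r0+(r1-r0)*s;a=a0+(a1-a0)*s;q[:2]=r*np.cos(a),r*np.sin(a)
            D=np.linalg.inv(T0)@T6(*q)
            v=R.from_matrix(D[:3,:3]).as_rotvec()
            out.append([round(float(k),4) for k in D[:3,3]/1000]+[0,0,round(float(v[2]),3)])
        c=t
    print(str([out]).replace(' ',''))
E
python3 - <<'E'
from h import *
rows((209.87,615.2,231.3,1.242),[(516,155,300,-.27,12,1),(516,155,300,-.27,2,0)])
E
```

```text
[[[-0.0113,0.0507,-0.0057,0,0,0.126],[-0.0264,0.0996,-0.0114,0,0,0.252],[-0.0453,0.1464,-0.0172,0,0,0.378],[-0.0676,0.1909,-0.0229,0,0,0.504],[-0.093,0.2328,-0.0286,0,0,0.63],[-0.1214,0.2719,-0.0343,0,0,0.756],[-0.1525,0.308,-0.0401,0,0,0.882],[-0.1859,0.3409,-0.0458,0,0,1.008],[-0.2213,0.3705,-0.0515,0,0,1.134],[-0.2585,0.3966,-0.0572,0,0,1.26],[-0.297,0.4193,-0.063,0,0,1.386],[-0.3367,0.4383,-0.0687,0,0,1.512],[-0.3367,0.4383,-0.0687,0,0,1.512],[-0.3367,0.4383,-0.0687,0,0,1.512]]]
```

move_arm:
  moves:
    - [[-0.0113,0.0507,-0.0057,0,0,0.126],[-0.0264,0.0996,-0.0114,0,0,0.252],[-0.0453,0.1464,-0.0172,0,0,0.378],[-0.0676,0.1909,-0.0229,0,0,0.504],[-0.093,0.2328,-0.0286,0,0,0.63],[-0.1214,0.2719,-0.0343,0,0,0.756],[-0.1525,0.308,-0.0401,0,0,0.882],[-0.1859,0.3409,-0.0458,0,0,1.008],[-0.2213,0.3705,-0.0515,0,0,1.134],[-0.2585,0.3966,-0.0572,0,0,1.26],[-0.297,0.4193,-0.063,0,0,1.386],[-0.3367,0.4383,-0.0687,0,0,1.512],[-0.3367,0.4383,-0.0687,0,0,1.512],[-0.3367,0.4383,-0.0687,0,0,1.512]]

```text
clock: 3.85
eef_pos: [515.8, 155.8, 300.0]
tool_rot: [-3.141, 0.0, -0.269]
force: [-1.0, 0.2, 0.6]
width: 85.4
```

```bash
cat > look.py <<'E'
import sys,pickle
from h import *
from cell import ctrl,get_image,models
name=sys.argv[1];things=sys.argv[2:]
s=ctrl.read_state();d=get_image('wrist');c=cam(d,s)
cv2.imwrite(f'pics/{name}.png',d['color']);pickle.dump(c,open(f'{name}.pkl','wb'))
print('clock',s['clock'],s['eef_pos'].round(1),s['tool_rot'].round(4),s['force'].round(1),s['width'].round(1))
for t in things:
    r=models.place_of('wrist',t);print(t,[(np.round(x['uv'],1).tolist(),round(x['score'],2)) for x in r[:4]])
E
python3 look.py f1 left_edge right_edge tongue_hole base_hole
```

```text
Traceback (most recent call last):
  File "look.py", line 7, in <module>
    print('clock',s['clock'],s['eef_pos'].round(1),s['tool_rot'].round(4),s['force'].round(1),s['width'].round(1))
                                                                                              ^^^^^^^^^^^^^^^^
AttributeError: 'float' object has no attribute 'round'
```

View pics/f1.png

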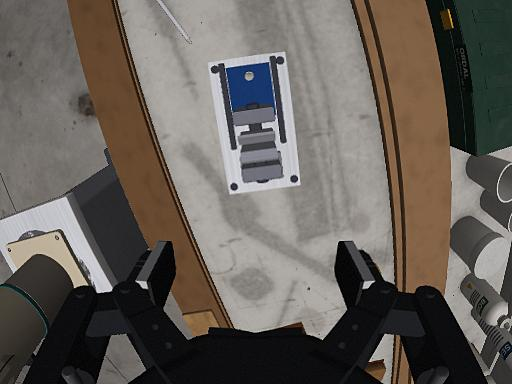

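```bash
sed -i "s/s\['width'\].round(1)/round(float(s['width']),1)/" look.py; python3 look.py f1 left_edge right_edge tongue_hole base_hole; python3 -c "
import cv2
a=cv2.imread('pics/f1.png')[45:200,195:315];cv2.imwrite('pics/f1z.png',cv2.resize(a,None,fx=5,fy=3.8*5/5*1.0 if 0 else 5,interpolation=2)[:775])"
python3 - <<'E'
import cv2
a=cv2.imread('pics/f1.png')[48:198,198:313];cv2.imwrite('pics/f1z.png',cv2.resize(a,None,fx=4,fy=4,interpolation=cv2.INTER_CUBIC))
E
```

```text
clock 3.9 [515.7 156.4 299.8] [-3.1408e+00  7.0000e-04 -2.6760e-01] [-0.2  0.1 -0.1] 85.3
left_edge [([261.3, 141.3], 0.79)]
right_edge [([260.5, 150.1], 0.79)]
tongue_hole [([249.0, 79.4], 0.56)]
base_hole [([249.8, 75.1], 0.77)]
```

View pics/f1z.png

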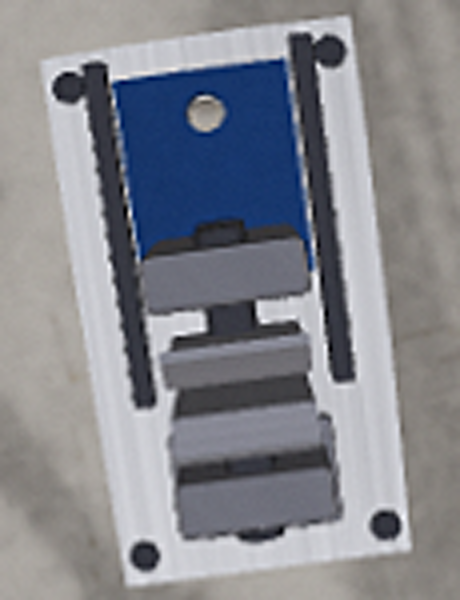

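```bash
python3 - <<'E'
import pickle
from h import *
c=pickle.load(open('f1.pkl','rb'))
M=np.array([[-55,115,16],[55,115,16],[55,-85,16],[-55,-85,16]],float)
z=np.array([[42,62],[350,15],[410,550],[128,585]])/4+[198,48]
def W(p,P): 
    k,s=np.cos(p[2]),np.sin(p[2]);return P@np.array([[k,-s,0],[s,k,0],[0,0,1]]).T+[p[0],p[1],0]
for w in (0,):
    r=least_squares(lambda p:(proj(c,W(p,M))-z).ravel(),[520,168,-.27]);print(r.x,r.fun.round(2))
p=r.x
# measured in fixture coordinates
def F(uv,zz):
    q=atz(c,uv,zz)-[p[0],p[1],0];k,s=np.cos(p[2]),np.sin(p[2]);return np.array([k*q[0]+s*q[1],-s*q[0]+k*q[1],zz]).round(1)
print('hole',F((249.5,76.25),28),'left',F((261.3,141.3),95),'right',F((260.5,150.1),95))
for q in [(140,262),(308,238),(150,315),(308,285),(180,487),(332,467),(340,520),(185,538)]: print(F(np.array(q)/4+[198,48],105))
a=cam(SC);b=cam(SD)
print(proj(a,W(p,M)),proj(b,W(p,M)))
E
```

```text
[ 5.22431086e+02  1.65494928e+02 -1.29755896e-01] [-0.28 -0.48  0.08  0.36  0.25 -0.12 -0.07  0.29]
hole [ 0.2 86.4 28. ] left [ 4.3  6.2 95. ] right [ 1.9 -4.3 95. ]
[-23.1  44.7 105. ]
[ 24.9  45.  105. ]
[-22.6  29.2 105. ]
[ 23.2  31.6 105. ]
[-21.6 -22.9 105. ]
[ 23.8 -22.8 105. ]
[ 24.3 -39.6 105. ]
[-22.5 -38.9 105. ]
[[196.31885315 187.99716571]
 [220.54501633 179.16538639]
 [247.56685883 202.21264366]
 [221.99620315 212.63893119]] [[249.04049793 252.88774813]
 [222.7328433  243.94912089]
 [246.46034894 213.08794348]
 [270.78058117 220.36259942]]
```

```bash
python3 - <<'E'
from h import *
rows((516,155,300,-.27),[(490,-330,300,0,11,1),(490,-330,300,0,2,0)])
E
```

```text
[[[0.0258,0.0354,0.0,0,0,-0.025],[0.0488,0.073,0.0,0,0,-0.049],[0.0688,0.1128,0.0,0,0,-0.074],[0.0857,0.1544,0.0,0,0,-0.098],[0.0993,0.1975,0.0,0,0,-0.123],[0.1094,0.2421,0.0,0,0,-0.147],[0.1159,0.2876,0.0,0,0,-0.172],[0.1187,0.3339,0.0,0,0,-0.196],[0.1177,0.3807,0.0,0,0,-0.221],[0.113,0.4276,0.0,0,0,-0.245],[0.1043,0.4744,0.0,0,0,-0.27],[0.1043,0.4744,0.0,0,0,-0.27],[0.1043,0.4744,0.0,0,0,-0.27]]]
```

move_arm:
  moves:
    - [[0.0258,0.0354,0.0,0,0,-0.025],[0.0488,0.073,0.0,0,0,-0.049],[0.0688,0.1128,0.0,0,0,-0.074],[0.0857,0.1544,0.0,0,0,-0.098],[0.0993,0.1975,0.0,0,0,-0.123],[0.1094,0.2421,0.0,0,0,-0.147],[0.1159,0.2876,0.0,0,0,-0.172],[0.1187,0.3339,0.0,0,0,-0.196],[0.1177,0.3807,0.0,0,0,-0.221],[0.113,0.4276,0.0,0,0,-0.245],[0.1043,0.4744,0.0,0,0,-0.27],[0.1043,0.4744,0.0,0,0,-0.27],[0.1043,0.4744,0.0,0,0,-0.27]]

```text
clock: 5.78
eef_pos: [490.5, -329.1, 299.7]
tool_rot: [-3.14, -0.0, 0.001]
force: [-0.6, 0.2, -0.9]
width: 85.5
```

```bash
python3 look.py r1 pin_grip gauge_grip; python3 - <<'E'
import cv2
a=cv2.imread('pics/r1.png');cv2.imwrite('pics/r1z.png',cv2.resize(a,None,fx=1.5,fy=1.5,interpolation=cv2.INTER_CUBIC))
E
```

```text
clock 5.775 [ 490.5 -329.1  299.7] [-3.1404e+00 -2.0000e-04  6.0000e-04] [-0.6  0.2 -0.9] 85.5
pin_grip [([248.0, 105.0], 0.78)]
gauge_grip [([304.9, 177.5], 0.89), ([252.9, 165.8], 0.65)]
```

View pics/r1z.png

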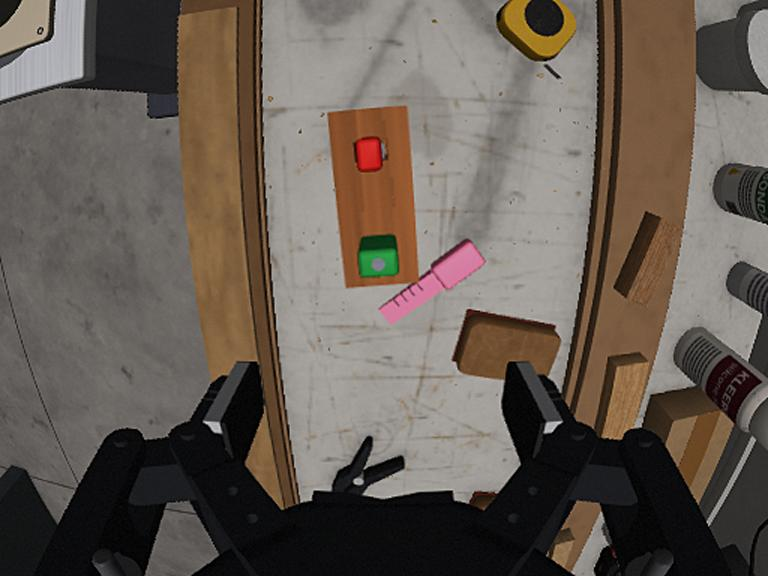

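```bash
python3 - <<'E'
import cv2
a=cv2.imread('pics/r1.png')[60:200,205:335];cv2.imwrite('pics/r1z.png',cv2.resize(a,None,fx=4.2,fy=4.2,interpolation=cv2.INTER_CUBIC))
E
```

```text
(no output)
```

View pics/r1z.png

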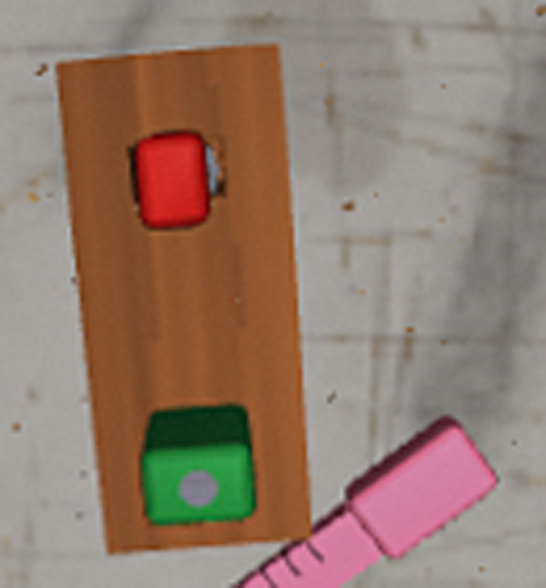

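```bash
python3 - <<'E'
import pickle
from h import *
c=pickle.load(open('r1.pkl','rb'))
M=np.array([[-32,75,80],[32,75,80],[32,-75,80],[-32,-75,80]],float)
z=np.array([[57,63],[278,44],[311,538],[107,553]])/4.2+[205,60]
def W(p,P): 
    k,s=np.cos(p[2]),np.sin(p[2]);return P@np.array([[k,-s,0],[s,k,0],[0,0,1]]).T+[p[0],p[1],0]
r=least_squares(lambda p:(proj(c,W(p,M))-z).ravel(),[490,-296,0]);print(r.x,r.fun.round(2));p=r.x
print('slots',W(p,np.array([[0,40,0],[0,-40,0.]])))
def top(L,zz):
    P=np.array([atz(c,np.array(q)/4.2+[205,60],zz) for q in L]);m=P.mean(0)
    e=P[1]-P[0]+P[2]-P[3];f=P[0]-P[3]+P[1]-P[2]
    print('centre',m.round(1),'size',np.linalg.norm(e)/2,np.linalg.norm(f)/2,'yaw',np.arctan2(e[1],e[0]),np.arctan2(-f[0],f[1]))
top([(135,135),(207,130),(211,223),(144,229)],130)
top([(142,460),(253,453),(256,517),(150,524)],130)
a=cam(SC);b=cam(SD)
print(proj(a,W(p,M)),proj(b,W(p,M)))
E
```

```text
[ 4.84369149e+02 -3.04192505e+02  8.03229932e-02] [-0.32 -0.12  0.3  -0.16  0.17  0.14 -0.15  0.19]
slots [[ 481.15968279 -264.32147163    0.        ]
 [ 487.57861479 -344.06353903    0.        ]]
centre [ 481.7 -263.5  130. ] size 17.316635651906758 23.610146819955773 yaw 0.07619240723144373 0.06540738308642759
centre [ 488.1 -344.3  130. ] size 28.637347022223 17.746476732551784 yaw 0.06886723132792193 0.08067416882458221
[[282.87301634 243.22376824]
 [296.34173283 233.14089862]
 [336.68730715 255.38041603]
 [323.51538318 266.94407283]] [[292.28428217 166.89700392]
 [278.62285251 165.2696716 ]
 [284.05539401 149.56953118]
 [296.86124758 150.98917214]]
```

```bash
python3 - <<'E'
from h import *
rows((490,-330,300,0),[(481.6,-263.7,150,.075,5,0),(481.6,-263.7,92,.075,3,0),(481.6,-263.7,92,.075,2,0)])
E
```

```text
[[[-0.0017,-0.0133,0.03,0,0,-0.015],[-0.0034,-0.0265,0.06,0,0,-0.03],[-0.005,-0.0398,0.09,0,0,-0.045],[-0.0067,-0.053,0.12,0,0,-0.06],[-0.0084,-0.0663,0.15,0,0,-0.075],[-0.0084,-0.0663,0.1693,0,0,-0.075],[-0.0084,-0.0663,0.1887,0,0,-0.075],[-0.0084,-0.0663,0.208,0,0,-0.075],[-0.0084,-0.0663,0.208,0,0,-0.075],[-0.0084,-0.0663,0.208,0,0,-0.075]]]
```

move_arm:
  moves:
    - [[-0.0017,-0.0133,0.03,0,0,-0.015],[-0.0034,-0.0265,0.06,0,0,-0.03],[-0.005,-0.0398,0.09,0,0,-0.045],[-0.0067,-0.053,0.12,0,0,-0.06],[-0.0084,-0.0663,0.15,0,0,-0.075],[-0.0084,-0.0663,0.1693,0,0,-0.075],[-0.0084,-0.0663,0.1887,0,0,-0.075],[-0.0084,-0.0663,0.208,0,0,-0.075],[-0.0084,-0.0663,0.208,0,0,-0.075],[-0.0084,-0.0663,0.208,0,0,-0.075]]

```text
clock: 7.18
eef_pos: [482.2, -263.4, 92.5]
tool_rot: [3.141, -0.001, 0.076]
force: [0.2, 1.0, 0.0]
width: 85.3
```

```bash
python3 look.py r2 ; python3 -c "
import cv2
a=cv2.imread('pics/r2.png');cv2.imwrite('pics/r2z.png',cv2.resize(a,None,fx=1.5,fy=1.5))"
```

```text
clock 7.175 [ 482.2 -263.4   92.5] [ 3.1412e+00 -8.0000e-04  7.6100e-02] [0.2 1.  0. ] 85.3
```

View pics/r2z.png

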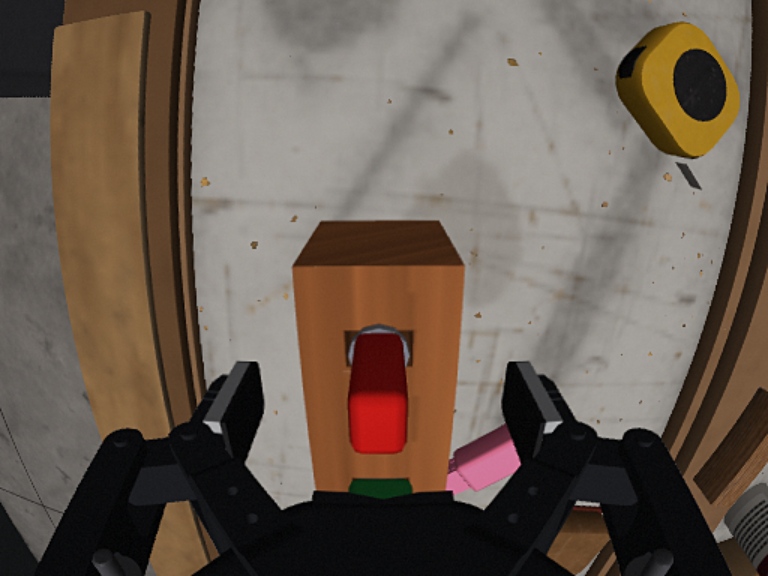

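move_arm:
  moves:
    - [[0,0,0,0,0,0],[0,0,0,0,0,0],[0,0,0,0,0,0],[0,0,0,0,0,0],[0,0,0,0,0,0],[0,0,0,0,0,0]]
  jaw: 0

```text
clock: 7.98
eef_pos: [481.6, -263.8, 92.2]
tool_rot: [3.142, -0.0, 0.075]
force: [-1.1, 0.2, 4.1]
width: 17.5
```

```bash
python3 - <<'E'
from h import *
x,y,t=522.43,165.49,-.130
k,s=np.cos(t),np.sin(t)
h=np.array([x+k*.1-s*86.4,y+s*.1+k*86.4]);print(h)
rows((481.6,-263.7,92,.075),[(481.6,-263.7,190,.075,3,0),(h[0],h[1],190,-.13,13,1),(h[0],h[1],90,-.13,3,0),(h[0],h[1],90,-.13,1,0)])
E
```

```text
[533.72954611 251.1479842 ]
[[[0.0,0.0,-0.0327,0,0,0.0],[0.0,0.0,-0.0653,0,0,0.0],[0.0,0.0,-0.098,0,0,0.0],[0.0232,-0.0326,-0.098,0,0,0.016],[0.044,-0.0669,-0.098,0,0,0.032],[0.0624,-0.1029,-0.098,0,0,0.047],[0.0782,-0.1403,-0.098,0,0,0.063],[0.0914,-0.179,-0.098,0,0,0.079],[0.1017,-0.2188,-0.098,0,0,0.095],[0.1092,-0.2595,-0.098,0,0,0.11],[0.1137,-0.3008,-0.098,0,0,0.126],[0.1152,-0.3425,-0.098,0,0,0.142],[0.1136,-0.3845,-0.098,0,0,0.158],[0.109,-0.4264,-0.098,0,0,0.173],[0.1013,-0.4682,-0.098,0,0,0.189],[0.0906,-0.5095,-0.098,0,0,0.205],[0.0906,-0.5095,-0.0647,0,0,0.205],[0.0906,-0.5095,-0.0313,0,0,0.205],[0.0906,-0.5095,0.002,0,0,0.205],[0.0906,-0.5095,0.002,0,0,0.205]]]
```

move_arm:
  moves:
    - [[0.0,0.0,-0.0327,0,0,0.0],[0.0,0.0,-0.0653,0,0,0.0],[0.0,0.0,-0.098,0,0,0.0],[0.0232,-0.0326,-0.098,0,0,0.016],[0.044,-0.0669,-0.098,0,0,0.032],[0.0624,-0.1029,-0.098,0,0,0.047],[0.0782,-0.1403,-0.098,0,0,0.063],[0.0914,-0.179,-0.098,0,0,0.079],[0.1017,-0.2188,-0.098,0,0,0.095],[0.1092,-0.2595,-0.098,0,0,0.11],[0.1137,-0.3008,-0.098,0,0,0.126],[0.1152,-0.3425,-0.098,0,0,0.142],[0.1136,-0.3845,-0.098,0,0,0.158],[0.109,-0.4264,-0.098,0,0,0.173],[0.1013,-0.4682,-0.098,0,0,0.189],[0.0906,-0.5095,-0.098,0,0,0.205],[0.0906,-0.5095,-0.0647,0,0,0.205],[0.0906,-0.5095,-0.0313,0,0,0.205],[0.0906,-0.5095,0.002,0,0,0.205],[0.0906,-0.5095,0.002,0,0,0.205]]

```text
clock: 10.48
eef_pos: [531.5, 250.3, 87.5]
tool_rot: [3.138, 0.005, -0.13]
force: [0.1, 0.4, 0.2]
width: 17.3
```

```bash
python3 look.py p1 tongue_hole pin_tip pin_grip; python3 -c "
import cv2
a=cv2.imread('pics/p1.png');cv2.imwrite('pics/p1z.png',cv2.resize(a[120:370,120:390],None,fx=2.4,fy=2.4,interpolation=2))"
```

```text
clock 10.475 [531.5 250.3  87.5] [ 3.1384  0.0051 -0.1301] [0.1 0.4 0.2] 17.3
tongue_hole [([255.8, 197.4], 0.73)]
pin_tip [([252.9, 217.1], 0.66)]
pin_grip [([257.5, 261.2], 0.91)]
```

View pics/p1z.png

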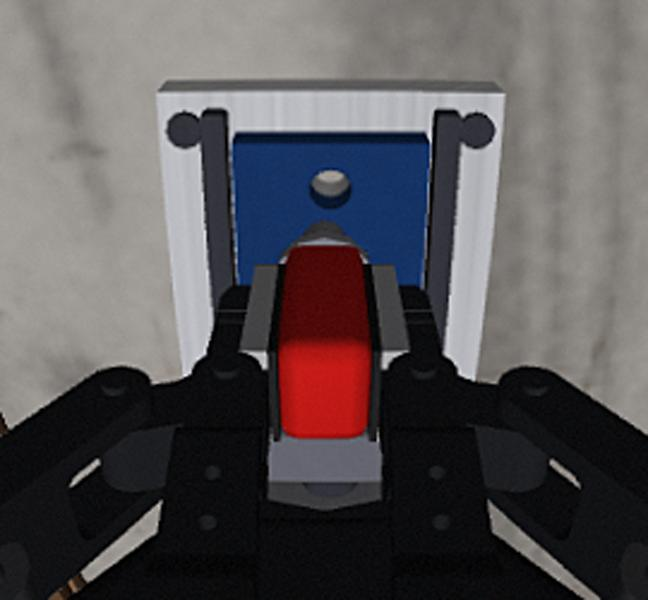

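```bash
python3 look.py p1 pin_tip; python3 - <<'E'
from h import *
import pickle
c=pickle.load(open('p1.pkl','rb'))
h=atz(c,(257.5,196.7),28);print('hole',h, 'model',atz(c,(255.8,197.4),28))
from cell import ctrl
s=ctrl.read_state();T=pose(s);print(s['clock'],s['eef_pos'])
print('tip pred px',proj(c,(T@[0,0,38,1])[:3]),'tip world',(T@[0,0,38,1])[:3],'hole px if pred',proj(c,[533.7,251.1,28]))
print('hole tool frame',(np.linalg.inv(T)@[*h,1]))
E
python3 -c "
import cv2
a=cv2.imread('pics/p1.png');cv2.imwrite('pics/p1z.png',cv2.resize(a[160:280,190:320],None,fx=4.5,fy=4.5,interpolation=2))"
```

```text
clock 10.675 [534.8 251.4  91.4] [-3.1403e+00 -2.2000e-03 -1.3020e-01] [ 1.3  0.1 -0.7] 17.6
pin_tip [([254.0, 219.3], 0.95), ([107.1, 10.9], 0.53)]
hole [537.37656033 253.81224877  28.        ] model [536.04373098 253.41840248  28.        ]
10.775 [534.62698243 251.47910402  91.42190729]
tip pred px [[254.3625319  214.23064532]] tip world [534.71110584 251.52458104  53.42202762] hole px if pred [[253.10263183 200.61495517]]
hole tool frame [ 2.29451555 -2.57644569 63.43058563  1.        ]
```

View pics/p1z.png

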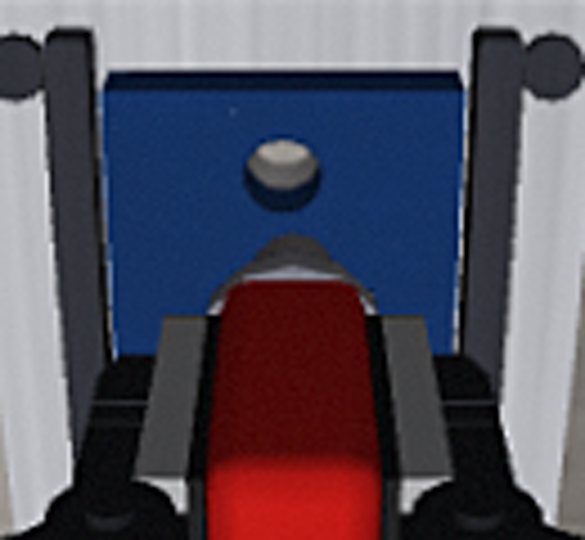

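```bash
python3 - <<'E'
from h import *
import pickle
c=pickle.load(open('p1.pkl','rb'))
h=atz(c,(252.9,198.7),28)
for uv in [(254.9,215.5),(254.9,216.5)]:
    t=atz(c,uv,53.4);print(h,t,h-t)
# outline of hole & nose in zoom coordinates for check
th=np.linspace(0,2*np.pi,8,endpoint=False)
P=np.c_[h[0]+6.5*np.cos(th),h[1]+6.5*np.sin(th),28+0*th];print(((proj(c,P)-[190,160])*4.5).round())
T=np.array([534.7,251.5,53.4])
P=np.c_[T[0]+2.5*np.cos(th),T[1]+2.5*np.sin(th),53.4+0*th];print(((proj(c,P)-[190,160])*4.5).round())
P=np.c_[T[0]+6*np.cos(th),T[1]+6*np.sin(th),61.4+0*th];print(((proj(c,P)-[190,160])*4.5).round())
P=np.c_[T[0]+12*np.cos(th),T[1]+12*np.sin(th),79.4+0*th];print(((proj(c,P)-[190,160])*4.5).round())
E
```

```text
[533.75328769 252.65938693  28.        ] [534.9458809  250.53099219  53.4       ] [ -1.19259322   2.12839474 -25.4       ]
[533.75328769 252.65938693  28.        ] [534.84945597 249.79054211  53.4       ] [ -1.09616828   2.86884482 -25.4       ]
[[322. 169.]
 [307. 145.]
 [278. 138.]
 [252. 152.]
 [244. 179.]
 [260. 203.]
 [288. 210.]
 [314. 196.]]
[[306. 242.]
 [300. 232.]
 [287. 229.]
 [276. 235.]
 [273. 246.]
 [279. 256.]
 [292. 259.]
 [303. 253.]]
[[331. 263.]
 [315. 238.]
 [284. 230.]
 [256. 245.]
 [248. 272.]
 [264. 297.]
 [295. 304.]
 [322. 290.]]
[[380. 317.]
 [346. 262.]
 [277. 246.]
 [216. 278.]
 [200. 337.]
 [235. 389.]
 [301. 404.]
 [361. 375.]]
```

move_arm:
  moves:
    - [[-0.0012,-0.0017,0.004,0,0,0],[-0.0012,-0.0017,0.012,0,0,0],[-0.0012,-0.0017,0.02,0,0,0],[-0.0012,-0.0017,0.026,0,0,0],[-0.0012,-0.0017,0.03,0,0,0],[-0.0012,-0.0017,0.03,0,0,0]]

```text
clock: 11.52
eef_pos: [532.6, 252.8, 59.6]
tool_rot: [3.141, 0.0, -0.13]
force: [-0.5, -0.0, -1.1]
width: 17.6
```

```bash
python3 look.py p2;python3 -c "
import cv2
a=cv2.imread('pics/p2.png');cv2.imwrite('pics/p2z.png',cv2.resize(a[160:280,190:320],None,fx=4.5,fy=4.5,interpolation=2))"
```

```text
clock 11.525 [532.6 252.8  59.6] [ 3.1412e+00  5.0000e-04 -1.3020e-01] [-0.5 -0.  -1.1] 17.6
```

View pics/p2z.png

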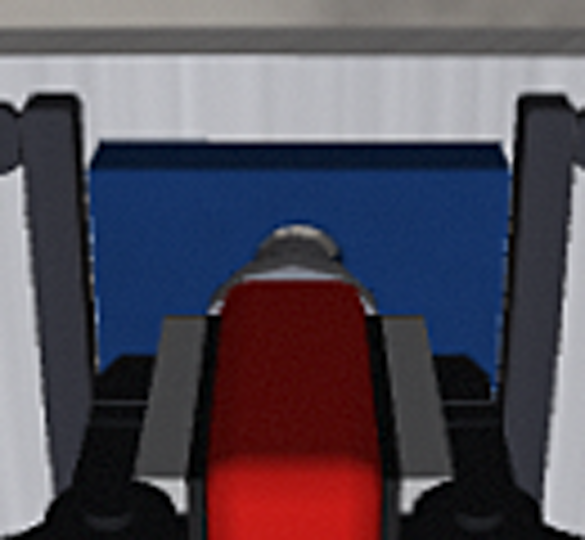

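move_arm:
  moves:
    - [[0.0007,0,0.0,0,0,0],[0.0008,0,0.003,0,0,0],[0.0008,0,0.006,0,0,0],[0.0008,0,0.009,0,0,0],[0.0008,0,0.009,0,0,0]]

```text
clock: 12.2
eef_pos: [533.3, 252.8, 50.6]
tool_rot: [3.141, 0.001, -0.13]
force: [-0.5, -0.6, -1.1]
width: 17.5
```

```bash
python3 look.py p3;python3 -c "
import cv2
a=cv2.imread('pics/p3.png');cv2.imwrite('pics/p3z.png',cv2.resize(a[160:280,190:320],None,fx=4.5,fy=4.5,interpolation=2))"
```

```text
clock 12.2 [533.3 252.8  50.6] [ 3.1413e+00  5.0000e-04 -1.3000e-01] [-0.5 -0.6 -1.1] 17.5
```

View pics/p3z.png

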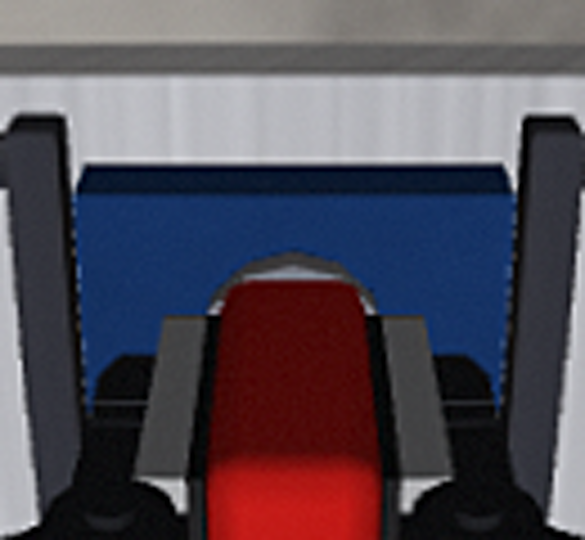

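move_arm:
  moves:
    - [[0,0,0.002,0,0,0],[0,0,0.004,0,0,0],[0,0,0.006,0,0,0],[0,0,0.008,0,0,0],[0,0,0.008,0,0,0]]

```text
clock: 12.88
eef_pos: [533.4, 251.8, 42.7]
tool_rot: [3.14, 0.0, -0.131]
force: [-0.9, -4.1, -0.5]
width: 17.2
```

move_arm:
  moves:
    - [[0,0.0006,0.001,0,0,0],[0,0.0006,0.002,0,0,0],[0,0.0006,0.003,0,0,0],[0,0.0006,0.004,0,0,0],[0,0.0006,0.004,0,0,0]]

```text
clock: 13.5
eef_pos: [533.4, 251.8, 40.2]
tool_rot: [-3.141, 0.0, -0.13]
force: [-2.9, -6.2, 13.5]
width: 17.3
```

```bash
python3 look.py p4;python3 -c "
import cv2
a=cv2.imread('pics/p4.png');cv2.imwrite('pics/p4z.png',cv2.resize(a[160:280,190:320],None,fx=4.5,fy=4.5,interpolation=2))"
```

```text
clock 13.5 [533.4 251.8  40.2] [-3.1415e+00  3.0000e-04 -1.3040e-01] [-2.9 -6.2 13.5] 17.3
```

View pics/p4z.png

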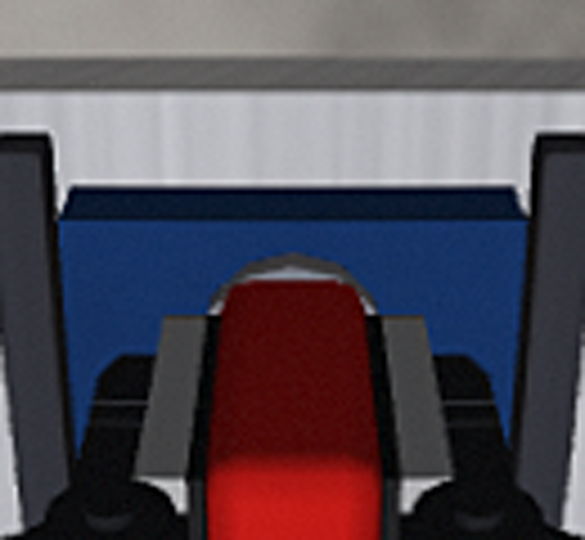

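move_arm:
  moves:
    - [[0.0,0.0006,0.0,0,0,0],[0,0.0008,0.001,0,0,0],[0,0.0008,0.0015,0,0,0],[0,0.0008,0.0015,0,0,0]]

```text
clock: 14.05
eef_pos: [533.4, 251.7, 40.1]
tool_rot: [-3.14, 0.0, -0.13]
force: [-6.9, -5.8, 23.4]
width: 17.6
```

move_arm:
  moves:
    - [[0,0,-0.001,0,0,0],[0,0,-0.001,0,0,0],[0,0,-0.001,0,0,0],[0,0,-0.001,0,0,0]]
  jaw: 0.6

```text
clock: 14.55
eef_pos: [533.3, 251.8, 38.2]
tool_rot: [-3.141, 0.0, -0.13]
force: [0.3, 0.5, -0.6]
width: 51.1
```

move_arm:
  moves:
    - [[0,0,-0.03,0,0,0],[0,0,-0.08,0,0,0],[0,0.01,-0.14,0,0,0],[0,0.02,-0.18,0,0,0],[0,0.02,-0.18,0,0,0]]

```text
clock: 15.18
eef_pos: [533.0, 231.3, 221.9]
tool_rot: [-3.138, -0.006, -0.131]
force: [-1.0, -0.1, 0.0]
width: 51.0
```

```bash
python3 look.py p5 pin_grip left_edge right_edge;python3 -c "
import cv2
a=cv2.imread('pics/p5.png');cv2.imwrite('pics/p5z.png',cv2.resize(a[60:320,150:370],None,fx=3,fy=3,interpolation=2)[:780])"
```

```text
clock 15.175 [533.  231.3 221.9] [-3.1381 -0.0058 -0.1315] [-1.  -0.1  0. ] 51.0
pin_grip [([251.6, 147.9], 0.86)]
left_edge [([252.7, 234.3], 0.61)]
right_edge [([254.4, 145.1], 0.72), ([253.6, 238.5], 0.63)]
```

View pics/p5z.png

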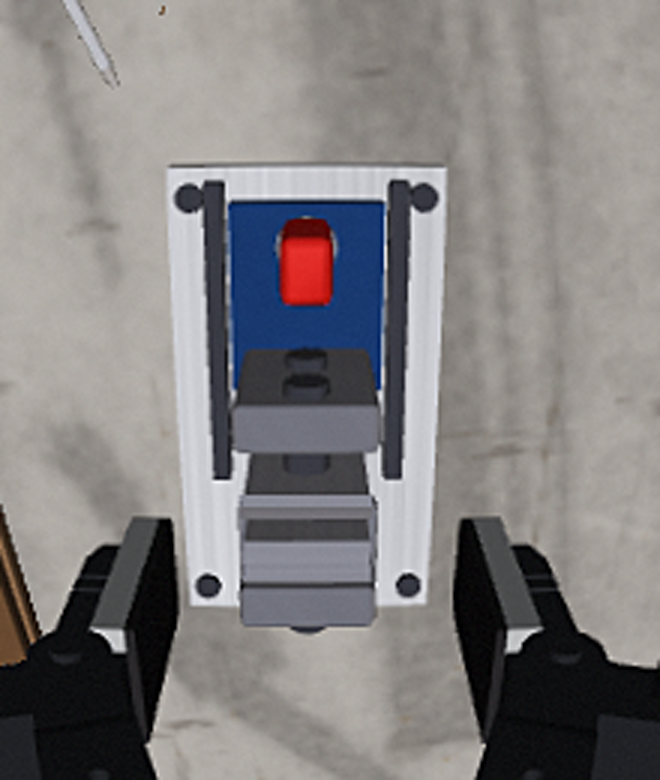

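```bash
python3 - <<'E'
from h import *
rows((530.8,231.7,218.5,-.13),[(508,82,175,-.13,4,0),(508,82,175,-.13,3,0)])
E
```

```text
[[[-0.0008,0.0378,0.0109,0,0,0.0],[-0.0016,0.0757,0.0217,0,0,0.0],[-0.0024,0.1135,0.0326,0,0,0.0],[-0.0032,0.1514,0.0435,0,0,0.0],[-0.0032,0.1514,0.0435,0,0,0.0],[-0.0032,0.1514,0.0435,0,0,0.0],[-0.0032,0.1514,0.0435,0,0,0.0]]]
```

move_arm:
  moves:
    - [[-0.0008,0.0378,0.0109,0,0,0.0],[-0.0016,0.0757,0.0217,0,0,0.0],[-0.0024,0.1135,0.0326,0,0,0.0],[-0.0032,0.1514,0.0435,0,0,0.0],[-0.0032,0.1514,0.0435,0,0,0.0],[-0.0032,0.1514,0.0435,0,0,0.0],[-0.0032,0.1514,0.0435,0,0,0.0]]

```text
clock: 16.25
eef_pos: [508.0, 83.4, 174.6]
tool_rot: [-3.141, 0.0, -0.128]
force: [-0.4, 0.7, 0.1]
width: 51.5
```

```bash
python3 look.py g1 left_edge right_edge pin_grip;python3 -c "
import cv2
a=cv2.imread('pics/g1.png');cv2.imwrite('pics/g1z.png',cv2.resize(a[30:160,150:310],None,fx=4.5,fy=4.5,interpolation=2))"
```

```text
clock 16.25 [508.   83.4 174.6] [-3.1413e+00  5.0000e-04 -1.2780e-01] [-0.4  0.7  0.1] 51.5
left_edge [([261.2, 80.5], 0.97)]
right_edge [([258.2, 90.1], 0.68)]
pin_grip []
```

View pics/g1z.png

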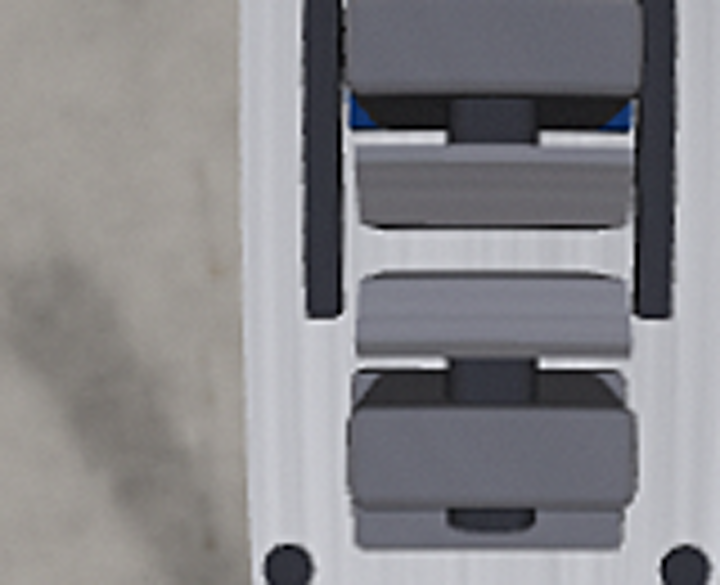

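```bash
python3 - <<'E'
from h import *
import pickle
c=pickle.load(open('g1.pkl','rb'))
l=atz(c,(260,80.7),95);r=atz(c,(260,90.4),95);print(l,r,np.linalg.norm(l-r),(l+r)/2)
# camera relative to gap (parallax)
print(c['T'][:3,3])
# plate edge ends for yaw
for row,L in [(80.7,(358,634)),(90.4,(357,631))]:
    pass
a=atz(c,(150+238/4.5,30+0),16)
# base left edge line: zoom (238,0) ->(252,585)
a=atz(c,(150+240/4.5,30),16);b=atz(c,(150+253/4.5,30+585/4.5),16);d=a-b;print('base yaw',np.arctan2(-d[0],d[1]))
# block edges line rows: top-left (348,405) right (636,405)
for p,q,z in [((360,228),(628,228),95),((360,275),(628,275),95),((350,500),(636,500),105),((348,92),(640,92),105)]:
    A=atz(c,np.array(p)/4.5+[150,30],z);B=atz(c,np.array(q)/4.5+[150,30],z);e=B-A;print(np.arctan2(e[1],e[0]),np.linalg.norm(e))
E
```

```text
[522.92111272 169.65500309  95.        ] [522.01262291 162.43924507  95.        ] 7.272724218453036 [522.46686781 166.04712408  95.        ]
[519.09190197 167.41693192 317.87886072]
base yaw -0.12774404909690387
-0.12337019550830958 43.90463263222452
-0.12371133640797899 44.08402721795625
-0.12539757029511425 46.368735691248766
-0.12235099488220971 45.38960612115007
```

```bash
python3 - <<'E'
from h import *
rows((508,82,175,-.13),[(487.8,-344.2,200,-1.493,11,1),(487.8,-344.2,92,-1.493,4,0),(487.8,-344.2,92,-1.493,2,0)])
E
```

```text
[[[0.0164,0.0334,-0.0023,0,0,0.124],[0.0306,0.0684,-0.0045,0,0,0.248],[0.0423,0.1049,-0.0068,0,0,0.372],[0.0514,0.1426,-0.0091,0,0,0.496],[0.0579,0.1814,-0.0114,0,0,0.62],[0.0616,0.221,-0.0136,0,0,0.743],[0.0623,0.2614,-0.0159,0,0,0.867],[0.0601,0.3022,-0.0182,0,0,0.991],[0.0549,0.3433,-0.0205,0,0,1.115],[0.0466,0.3844,-0.0227,0,0,1.239],[0.0352,0.4252,-0.025,0,0,1.363],[0.0352,0.4252,0.002,0,0,1.363],[0.0352,0.4252,0.029,0,0,1.363],[0.0352,0.4252,0.056,0,0,1.363],[0.0352,0.4252,0.083,0,0,1.363],[0.0352,0.4252,0.083,0,0,1.363],[0.0352,0.4252,0.083,0,0,1.363]]]
```

move_arm:
  moves:
    - [[0.0164,0.0334,-0.0023,0,0,0.124],[0.0306,0.0684,-0.0045,0,0,0.248],[0.0423,0.1049,-0.0068,0,0,0.372],[0.0514,0.1426,-0.0091,0,0,0.496],[0.0579,0.1814,-0.0114,0,0,0.62],[0.0616,0.221,-0.0136,0,0,0.743],[0.0623,0.2614,-0.0159,0,0,0.867],[0.0601,0.3022,-0.0182,0,0,0.991],[0.0549,0.3433,-0.0205,0,0,1.115],[0.0466,0.3844,-0.0227,0,0,1.239],[0.0352,0.4252,-0.025,0,0,1.363],[0.0352,0.4252,0.002,0,0,1.363],[0.0352,0.4252,0.029,0,0,1.363],[0.0352,0.4252,0.029,0,0,1.363]]
  jaw: 1

```text
clock: 18.2
eef_pos: [487.0, -342.8, 144.3]
tool_rot: [3.139, 0.003, -1.493]
force: [-0.8, 0.3, 0.6]
width: 85.7
```

```bash
python3 look.py h1 ;python3 -c "
import cv2
a=cv2.imread('pics/h1.png');cv2.imwrite('pics/h1z.png',cv2.resize(a,None,fx=1.5,fy=1.5,interpolation=2))"
```

```text
clock 18.2 [ 487.  -342.8  144.3] [ 3.1388e+00  3.0000e-03 -1.4926e+00] [-0.8  0.3  0.6] 85.7
```

View pics/h1z.png

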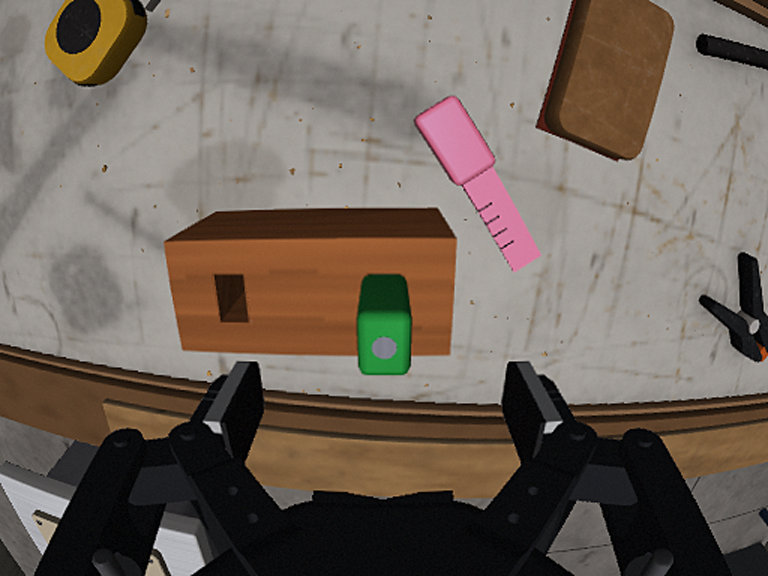

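Handle centred between the fingers (col 384/768). Descend 54 mm.

move_arm:
  moves:
    - [[0,0,0.018,0,0,0],[0,0,0.036,0,0,0],[0,0,0.054,0,0,0],[0,0,0.054,0,0,0],[0,0,0.054,0,0,0]]

```text
clock: 18.88
eef_pos: [487.7, -344.6, 92.1]
tool_rot: [3.142, -0.0, -1.493]
force: [0.7, 0.4, 0.3]
width: 85.2
```

```bash
python3 look.py h2 ;python3 -c "
import cv2
a=cv2.imread('pics/h2.png');cv2.imwrite('pics/h2z.png',cv2.resize(a,None,fx=1.5,fy=1.5,interpolation=2))"
```

```text
clock 18.875 [ 487.7 -344.6   92.1] [ 3.1415e+00 -5.0000e-04 -1.4933e+00] [0.7 0.4 0.3] 85.2
```

View pics/h2z.png

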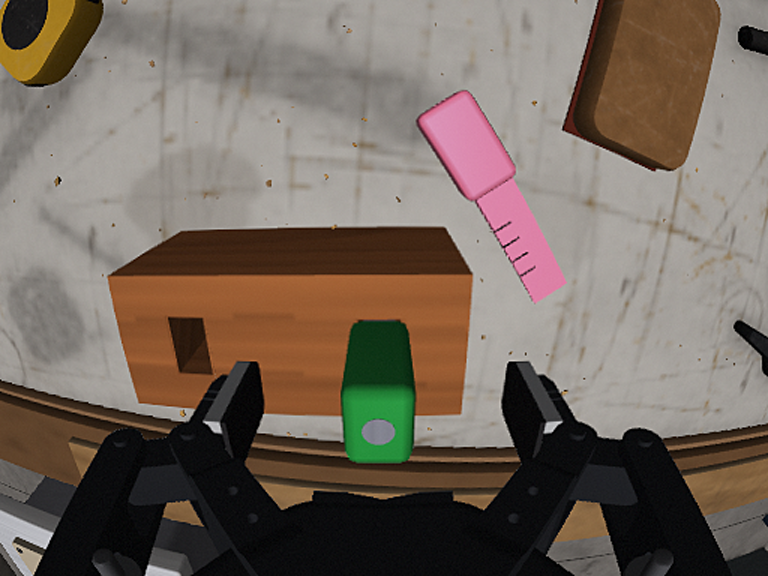

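move_arm:
  moves:
    - [[0,0,0,0,0,0],[0,0,0,0,0,0],[0,0,0,0,0,0],[0,0,0,0,0,0],[0,0,0,0,0,0],[0,0,0,0,0,0]]
  jaw: 0

```text
clock: 19.68
eef_pos: [487.9, -344.3, 92.2]
tool_rot: [-3.141, -0.0, -1.493]
force: [0.8, 0.0, 3.1]
width: 21.7
```

```bash
python3 look.py h3; python3 -c "
import cv2
a=cv2.imread('pics/h3.png');cv2.imwrite('pics/h3z.png',cv2.resize(a[150:350,100:400],None,fx=2.5,fy=2.5,interpolation=2))"
python3 - <<'E'
from h import *
# transport: commanded (487.8,-344.2,92,-1.493); gap 522.45,165.9 yaw -.1265-pi/2
y=-.127-np.pi/2;print(y)
rows((487.8,-344.2,92,-1.493),[(487.8,-344.2,230,-1.493,4,0),(522.4,165.9,230,y,14,1),(522.4,165.9,230,y,2,0)])
E
```

```text
clock 19.675 [ 487.9 -344.3   92.2] [-3.1413e+00 -1.0000e-04 -1.4930e+00] [0.8 0.  3.1] 21.7
-1.6977963267948966
[[[0.0,-0.0,-0.0345,0,0,0.0],[0.0,-0.0,-0.069,0,0,0.0],[0.0,-0.0,-0.1035,0,0,0.0],[0.0,-0.0,-0.138,0,0,0.0],[-0.0331,-0.0213,-0.138,0,0,0.015],[-0.0674,-0.0401,-0.138,0,0,0.029],[-0.1026,-0.0566,-0.138,0,0,0.044],[-0.1386,-0.0707,-0.138,0,0,0.059],[-0.1753,-0.0822,-0.138,0,0,0.073],[-0.2124,-0.0912,-0.138,0,0,0.088],[-0.2498,-0.0977,-0.138,0,0,0.102],[-0.2874,-0.1017,-0.138,0,0,0.117],[-0.3248,-0.1032,-0.138,0,0,0.132],[-0.3621,-0.1022,-0.138,0,0,0.146],[-0.399,-0.0987,-0.138,0,0,0.161],[-0.4354,-0.0929,-0.138,0,0,0.176],[-0.471,-0.0846,-0.138,0,0,0.19],[-0.5059,-0.0741,-0.138,0,0,0.205],[-0.5059,-0.0741,-0.138,0,0,0.205],[-0.5059,-0.0741,-0.138,0,0,0.205]]]
```

View pics/h3z.png

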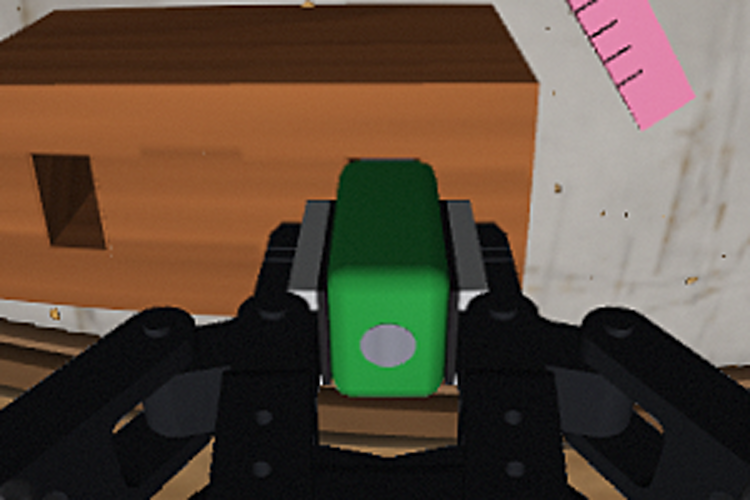

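move_arm:
  moves:
    - [[0.0,0.0,-0.0345,0,0,0.0],[0.0,0.0,-0.069,0,0,0.0],[0.0,0.0,-0.1035,0,0,0.0],[0.0,0.0,-0.138,0,0,0.0],[-0.0331,-0.0213,-0.138,0,0,0.015],[-0.0674,-0.0401,-0.138,0,0,0.029],[-0.1026,-0.0566,-0.138,0,0,0.044],[-0.1386,-0.0707,-0.138,0,0,0.059],[-0.1753,-0.0822,-0.138,0,0,0.073],[-0.2124,-0.0912,-0.138,0,0,0.088],[-0.2498,-0.0977,-0.138,0,0,0.102],[-0.2874,-0.1017,-0.138,0,0,0.117],[-0.3248,-0.1032,-0.138,0,0,0.132],[-0.3621,-0.1022,-0.138,0,0,0.146],[-0.399,-0.0987,-0.138,0,0,0.161],[-0.4354,-0.0929,-0.138,0,0,0.176],[-0.471,-0.0846,-0.138,0,0,0.19],[-0.5059,-0.0741,-0.138,0,0,0.205],[-0.5059,-0.0741,-0.138,0,0,0.205],[-0.5059,-0.0741,-0.138,0,0,0.205]]

```text
clock: 22.22
eef_pos: [522.3, 165.3, 229.9]
tool_rot: [-3.141, -0.001, -1.698]
force: [0.3, -0.3, -0.4]
width: 21.8
```

move_arm:
  moves:
    - [[0,0,0.015,0,0,0],[0,0,0.03,0,0,0],[0,0,0.04,0,0,0],[0,0,0.04,0,0,0],[0,0,0.04,0,0,0]]

```text
clock: 22.85
eef_pos: [522.6, 165.7, 190.2]
tool_rot: [-3.141, -0.0, -1.698]
force: [-0.2, -0.4, 0.1]
width: 21.4
```

```bash
python3 look.py i1 gauge_tip left_edge right_edge; python3 -c "
import cv2
a=cv2.imread('pics/i1.png');cv2.imwrite('pics/i1z.png',cv2.resize(a[120:290,140:370],None,fx=3.4,fy=3.4,interpolation=2))"
```

```text
clock 22.85 [522.6 165.7 190.2] [-3.1411e+00 -1.0000e-04 -1.6983e+00] [-0.2 -0.4  0.1] 21.4
gauge_tip [([257.2, 193.6], 0.82)]
left_edge [([166.6, 173.4], 0.49)]
right_edge [([258.0, 187.4], 0.6)]
```

View pics/i1z.png

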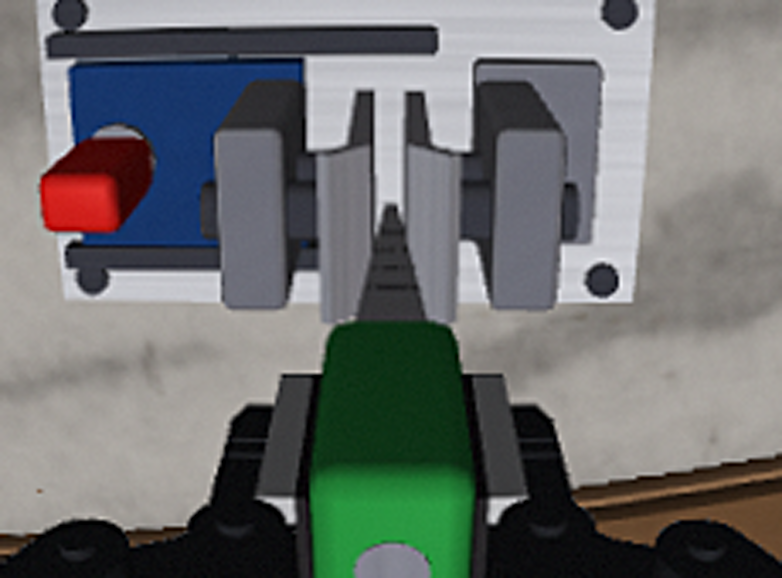

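move_arm:
  moves:
    - [[0,0,0.008,0,0,0],[0,0,0.016,0,0,0],[0,0,0.024,0,0,0],[0,0,0.032,0,0,0],[0,0,0.038,0,0,0],[0,0,0.038,0,0,0],[0,0,0.038,0,0,0]]

```text
clock: 23.92
eef_pos: [522.5, 165.8, 152.2]
tool_rot: [-3.141, 0.0, -1.698]
force: [-0.3, -0.6, -0.8]
width: 21.3
```

```bash
python3 look.py i2 ; python3 -c "
import cv2
a=cv2.imread('pics/i2.png');cv2.imwrite('pics/i2z.png',cv2.resize(a[120:290,140:370],None,fx=3.4,fy=3.4,interpolation=2))"
```

```text
clock 23.925 [522.5 165.8 152.2] [-3.1412e+00  1.0000e-04 -1.6982e+00] [-0.3 -0.6 -0.8] 21.3
```

View pics/i2z.png

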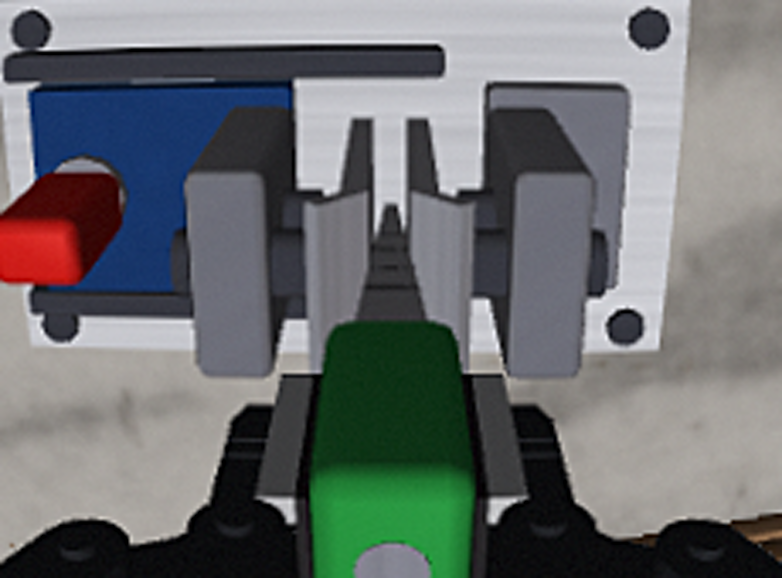

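move_arm:
  moves:
    - [[0,0,0.002,0,0,0],[0,0,0.004,0,0,0],[0,0,0.006,0,0,0],[0,0,0.008,0,0,0],[0,0,0.01,0,0,0],[0,0,0.01,0,0,0]]

```text
clock: 24.72
eef_pos: [522.2, 165.9, 141.8]
tool_rot: [3.141, -0.0, -1.698]
force: [-1.1, -0.1, 0.0]
width: 21.3
```

```bash
python3 - <<'E'
from cell import ctrl,get_image
import numpy as np
L=[]
for i in range(4): get_image('wrist');s=ctrl.read_state();L.append(np.r_[s['force'],s['torque'],s['eef_pos']])
print(np.mean(L,0).round(2),np.std(L,0).round(2))
E
```

```text
[ 0.0000e+00  1.6000e-01 -1.0700e+00  4.0000e-02  2.0000e-02 -1.0000e-02
  5.2230e+02  1.6590e+02  1.4199e+02] [0.53 0.69 0.32 0.03 0.03 0.02 0.04 0.01 0.05]
```

move_arm:
  moves:
    - [[0,0,0.0015,0,0,0],[0,0,0.003,0,0,0],[0,0,0.0045,0,0,0],[0,0,0.006,0,0,0],[0,0,0.006,0,0,0]]

```text
clock: 25.55
eef_pos: [522.3, 166.1, 135.8]
tool_rot: [3.141, 0.0, -1.698]
force: [-0.4, 0.8, -1.7]
width: 21.4
```

```bash
cat > f.py <<'E'
from cell import ctrl,get_image
import numpy as np
L=[]
for i in range(4): get_image('wrist');s=ctrl.read_state();L.append(np.r_[s['force'],s['torque'],s['eef_pos']])
print(s['clock'],np.mean(L,0).round(2))
E
python3 f.py
```

```text
25.75 [ 1.8000e-01  1.1900e+00 -1.2200e+00  3.1000e-01 -8.0000e-02 -0.0000e+00
  5.2227e+02  1.6608e+02  1.3592e+02]
```

move_arm:
  moves:
    - [[0,0,0.0015,0,0,0],[0,0,0.003,0,0,0],[0,0,0.0045,0,0,0],[0,0,0.006,0,0,0],[0,0,0.006,0,0,0]]

```text
clock: 26.38
eef_pos: [522.5, 166.0, 130.0]
tool_rot: [-3.141, 0.0, -1.698]
force: [0.9, 2.3, 1.3]
width: 21.3
```

```bash
python3 f.py;python3 look.py i3 ; python3 -c "
import cv2
a=cv2.imread('pics/i3.png');cv2.imwrite('pics/i3z.png',cv2.resize(a[120:290,140:370],None,fx=3.4,fy=3.4,interpolation=2))"
```

```text
26.575 [ 8.3000e-01  2.0900e+00  3.0000e-02  5.2000e-01 -2.6000e-01 -2.0000e-02
  5.2249e+02  1.6601e+02  1.2997e+02]
clock 26.575 [522.5 166.  130. ] [-3.1413e+00  1.0000e-04 -1.6980e+00] [ 0.2  1.8 -0.6] 21.4
```

View pics/i3z.png

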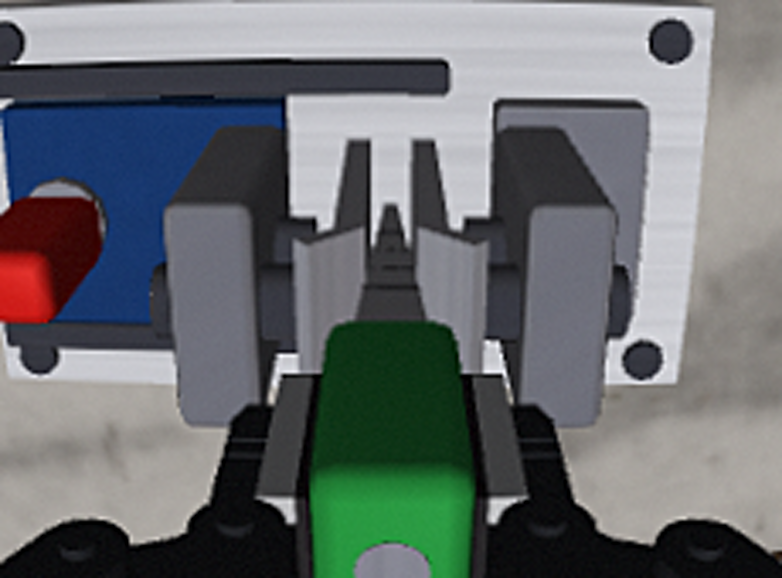

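move_arm:
  moves:
    - [[-0.0002,0,0.0015,0,0,0],[-0.0003,0,0.003,0,0,0],[-0.0003,0,0.0045,0,0,0],[-0.0003,0,0.005,0,0,0],[-0.0003,0,0.005,0,0,0]]

```text
clock: 27.25
eef_pos: [522.4, 166.1, 125.0]
tool_rot: [-3.142, -0.0, -1.698]
force: [0.7, 1.0, 3.3]
width: 21.5
```

```bash
python3 f.py
```

```text
27.45 [ 2.6000e-01  1.4700e+00  3.8500e+00  4.3000e-01 -1.2000e-01 -2.0000e-02
  5.2240e+02  1.6614e+02  1.2502e+02]
```

move_arm:
  moves:
    - [[-0.0002,0,0.0006,0,0,0],[-0.0002,0,0.0012,0,0,0],[-0.0002,0,0.0012,0,0,0],[-0.0002,0,0.0012,0,0,0]]

```text
clock: 27.95
eef_pos: [522.4, 166.2, 123.8]
tool_rot: [-3.142, -0.0, -1.698]
force: [0.3, 2.1, 4.0]
width: 21.3
```

```bash
python3 f.py;python3 look.py i4 ; python3 -c "
import cv2
a=cv2.imread('pics/i4.png');cv2.imwrite('pics/i4z.png',cv2.resize(a[100:300,100:370],None,fx=2.9,fy=2.9,interpolation=2))"
```

```text
28.15 [ 1.0100e+00  9.4000e-01  3.7400e+00  2.2000e-01 -1.2000e-01  0.0000e+00
  5.2240e+02  1.6627e+02  1.2379e+02]
clock 28.15 [522.4 166.3 123.8] [-3.1415e+00 -2.0000e-04 -1.6982e+00] [1.5 0.4 3.8] 21.1
```

View pics/i4z.png

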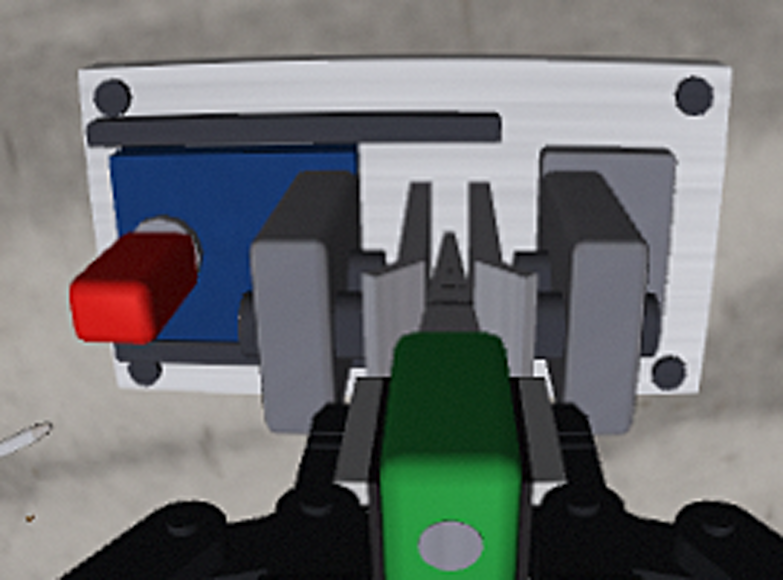

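move_arm:
  moves:
    - [[-0.0001,0,0.0008,0,0,0],[-0.0001,0,0.0015,0,0,0],[-0.0001,0,0.0015,0,0,0],[-0.0001,0,0.0015,0,0,0],[-0.0001,0,0.0015,0,0,0]]

```text
clock: 28.82
eef_pos: [522.4, 166.4, 122.3]
tool_rot: [-3.142, -0.0, -1.698]
force: [0.7, 0.4, 4.6]
width: 21.3
```

```bash
python3 f.py; python3 f.py
```

```text
29.025 [-8.0000e-02 -3.9000e-01  4.2000e+00  4.0000e-02 -1.0000e-01 -2.0000e-02
  5.2238e+02  1.6636e+02  1.2228e+02]
29.225 [ 4.0000e-01 -1.0000e-01  4.2800e+00  2.0000e-02 -1.3000e-01 -1.0000e-02
  5.2239e+02  1.6637e+02  1.2229e+02]
```

```bash
python3 - <<'E'
from cell import job
print(job.finish_job())
E
```

```text
the job is handed in; nothing more can be done
None
```

The job is handed in at about 29 s: the lock pin is home and released, and the gripper holds the taper gauge snug between the plates.

- **Lock pin:** I pressed it down to a firm stop of about 23 N at tool height 40 mm. That matches the collar lying on the tongue, since the pin came down 52 mm from the rack. I then let go, and later pictures show it upright in the tongue.
- **Taper gauge:** I took the green one by its handle, not the pink look-alike, and slid it straight down, square to the plates. The upward push on the handle is 4.2 N as read, or about 5.3 N once the roughly -1 N reading before contact is allowed for. The sideways force and tilting moment are close to zero, so the two plates press about equally.
- **Disagreement:** The camera put the gap at about 7.3 mm, but the blade met the plates deeper than that implies. Play of about 1 mm in the pinned jaw explains most of it. I set the final depth by force, so the plate deflections are inferred rather than seen directly.
- **Other items:** I did not touch any of the things lying around, and the ones I saw in the pictures appeared unmoved.

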